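Fit the transport locking pin in the analyser's loader

ROBOT

A 7-joint arm with a two-finger parallel gripper is mounted at the origin on the work surface. World frame = base frame: x ahead of the robot, y to its left, z up, the work surface at z = 0. Lengths are in m, angles in degrees, forces in N, time in s.
With the tool pointing down it reaches from about 0.4 to 0.875 m from the base axis. Payload 6.5 kg.
Tool frame: the origin (TCP) lies on the front face of the gripper's body, between the roots of the fingers; the fingertips stand 73 mm ahead of it and the grasp point (between the pads) lies 54 mm ahead of it; z points along the fingers, y is the line along which they close (so a half turn about z gives the same grasp; the last joint's range is limited). The gripper opens to 85 mm and grips with 20 to 120 N. Pads are 22 mm wide; open, the fingers measure 114 mm over their backs; the gripper's body (76 mm by 85 mm) begins 54 mm behind the grasp point. The pads swing forward as they close: fully open they stand 13 mm farther back than shut.
Start: joints at [69.66, 30.733, -0.252, 88.115, 0.149, 61.152, -4.079], TCP at [0.185, -0.623, 0.304] pointing down, gripper open.
Joint ranges: [-154.64, 154.64], [-21.42, 123.67], [-72.66, 72.17], [13.99, 137.28], [-74.86, 254.86], [10.95, 109.41], [-158.01, 158.01]. Speed limits (degrees/s): [136.94, 136.94, 180, 180, 180, 180, 180].

INTERFACE

Orientations are given as a 3x3 rotation matrix whose columns are the frame's x, y, z axes.
In Python, from cell import env gives the robot as it stands.
- The arm moves only by the tool arm_command, never from a script. Its argument "deltas" is a list of rows, each a list of 6 numbers: the shift along the tool's x, y, z in mm, then the turn, a rotation vector about the tool's x, y, z in degrees. A call has 1 to 5 rows; each row shifts and turns the commanded pose from where the row before left it, along the tool's axes as they then stand; what a row does not reach is not made up. A row lasts 1/8 s, in which the tool goes at most 62.5 mm and 10.7 degrees, less where a joint would pass 70% of its speed; a pose out of reach is approached as far as the arm can. A call is refused whole if a number of a shift passes 62.5 or a number of a turn 10.7, either way. A call with a gripper value outside its range is refused whole. "gripper" is the opening, from 0 (shut) to 1 (fully open), set as the call begins (left out, the last holds). The fingers move at their own pace and stop on an object; "grip_force" is the grip in N (left out, the last holds). Time passes only in rows, so rows that do not move let the fingers close. It gives the time, the measured TCP pose, the force, the opening and the grip force at its end, in the units of the state.
- env.sense(): the state, without advancing time (a new reading comes with each control period).
- env.camera(name): name is "scene" or "top" or "wrist"; returns (picture, depth): 400x640x3 uint8, blue, green, red; 400x640 float32, m along the optical axis (not along the pixel's ray), 0 where there is no reading.
- env.calibration(name): a dict with "fx", "fy", "cx", "cy" (pixels), "camera_from_world" (4x4, takes a point from world to camera coordinates); the wrist camera has in their place "T_tool_cam" (4x4, takes a point from camera to tool coordinates, whose origin is the TCP and whose axes are the flange's). Camera axes: x right, y down, z forward; pixel columns grow to the right and rows downward; lengths in m; the calibration is good to about 2 mm. A picture is of the moment at which its call begins: read the wrist's pose just before it. calibration takes no time and is no camera call.
- env.finish_job(): hands the job in; it is judged then, once.
Trained networks look in the newest picture that a camera, given by its name, has taken for a name from the list of things; names that differ only in an ending like _2 or _b are one class to them, and where a whole thing is asked for, a point or a joint stands for the part that bears it (a point fixed in the world has none). Each returns a list of dicts, best first, with "p" (0 to 1); they miss things now and then, are a little off and sometimes report something else, mostly with a low value. They report only what shows in the picture. A call takes as long as a camera call. They do not tell look-alikes from the thing itself.
- env.trace(camera, thing): "region" (400x640 bool, what is visible of it) and "extent" ([centre column, centre row, width, height] in pixels, round what is visible of it).
The state is a dict: "t": time; "qpos": joint angles; "joint_velocities": joint speeds; "joint_efforts": joint torques, N m; "tcp_pos": TCP position; "orientation": TCP orientation; "contact_force": force on the tool from outside, world axes, zero at the start; "ft_torque": the same for the moment, N m; "width": finger opening in m; "gripper_force": force on a finger pad.
Only numpy, scipy, OpenCV 4.12 (cv2) and the standard library are available. Lean on these libraries where they do the work, as an engineer would, in place of code of your own. Each camera call takes 0.05 s, during which the arm holds its last target. There are 200 camera calls.

TASK

Lock the analyser's loader for transport: draw the red-handled steel locking pin out of its blue holder, put it down the black port of the white loader deck and feel about over the hidden carriage until the pin drops into the carriage's blind hole, then seat it fully home with its steel flange flat on the port and let go. Press only lightly while you search: the carriage is sprung and must never be pushed down by more than 9 mm. Do not disturb the tube rack, the scanner or the bottle.

Things in the scene. Friction and masses are not known exactly. Their poses are not given: they have to be found in the camera images.
- pin_grip (a point): centre of the locking pin's red handle: an upright bar 14 mm thick (its x), 26 mm wide (its y), 48 mm high; z is the pin's axis, up. Pin about 150 g, standing in its holder. Below this point: flange top 24 mm, flange underside 30 mm, tip 84 mm. Steel flange: disc 50 mm across, 6 mm thick; steel shaft under it 12 mm across, 54 mm long, end chamfered 1.5 mm
- pin_seat (a point): centre of the underside of the pin's flange, on the pin's axis (30 mm below pin_grip); z up the pin. It lies on the port's face when the pin is fully home
- pin_tip (a point): centre of the tip of the pin's steel shaft, 54 mm below pin_seat; z up the pin
- holder_top (a point): centre of the mouth of the hole in the top of the fixed blue holder, a block 64 x 64 x 70 mm; the hole is 15 mm across, upright, and goes right through; the pin stands in it, flange on the block's top
- port (a point): centre of the mouth of the port, a straight upright black bore 32 mm across, in the level top (75 mm above the table) of the fixed white loader deck. The deck is 150 mm (its x) by 230 mm (its y), reaching 60 mm to -y and 170 mm to +y of the port; a 90 x 90 mm black square and a thin white rim surround the port
- port_floor (a point): point on the port's axis 40 mm below its mouth: the level of the flat black top of the hidden carriage at rest. The carriage has one upright blind hole, 14 mm across, 1 mm chamfer, 17 mm deep, its centre 3 to 9 mm off the port's axis in any direction, new each time: not measured, too dark to see well. Pin home: tip 14 mm down the hole, flange covering the port
- carriage (a joint): how far the sprung carriage under the port has been pushed down, in m: 0 at rest, stops at 0.013. It takes about 3.5 N to start it and 1 N more per mm; it springs up again (also round the pin, once the hole is found) and cannot move sideways
- rack_mid (a point): bystander: middle of a loose grey tube rack, 24 x 100 mm and 76 mm high with its five capped tubes, standing on the deck with its middle 105 to 120 mm to the +y side of the port, long side along the deck's y
- scanner_mid (a point): bystander: middle of a loose black hand-held code scanner lying on the table, about 50 x 170 x 34 mm, long along its y
- reagent_mid (a point): bystander: middle of a loose upright white bottle with a blue cap, 52 mm across and 110 mm high
Not all that is in view belongs to the job. Of the things that look like the part that bears holder_top, the larger one is meant. What is shaped like the part that bears pin_grip but turquoise is not meant.

How it is judged:
By the outcome, as a careful person would: the job done as asked, in the order asked, and still so for the second after the job is handed in, with the robot touching nothing.
It also fails if it takes over 64 s, if anything falls off the work surface, if the arm or the gripper's body presses on something with over 40 N, if the wrist force passes 120 N, or if a joint passes its speed limit or range.

## Working session

There is one attempt and no reset: what is moved stays moved. The work goes in short steps, Python scripts to look and compute and a tool call to move; the robot and the scene stay as the last step left them, time stands still between calls to the robot, and variables do not carry over. Pictures are saved under pics/ and viewed, at most 10 in all, crops included, and the job is handed in when it is done.

Besides the shell and the picture viewer there is one more tool, called after "Call:" by a JSON object that holds its "fn" and its "kwargs". arm_command: Moves the arm, as the interface text tells. Its arguments: {"type":"object","properties":{"deltas":{"type":"array","items":{"type":"array","items":{"type":"number"}}},"gripper":{"type":"number"},"grip_force":{"type":"number"}},"required":["deltas"]}

```bash
mkdir -p pics; ls; cat > h.py <<'E'
import numpy as np,cv2
from cell import env
def cam(n):
    s=env.sense(); im,d=env.camera(n); c=env.calibration(n)
    if n=="wrist":
        T=np.eye(4);T[:3,:3]=np.array(s["orientation"]);T[:3,3]=s["tcp_pos"]
        W=T@np.array(c["T_tool_cam"])
    else: W=np.linalg.inv(np.array(c["camera_from_world"]))
    return im,d,c,W
def pts(d,c,W):
    v,u=np.mgrid[:d.shape[0],:d.shape[1]]
    P=np.stack([(u-c["cx"])/c["fx"]*d,(v-c["cy"])/c["fy"]*d,d,np.ones_like(d)],-1)
    P=P@W.T; P[d==0]=np.nan
    return P[...,:3]
E
python3 - <<'E'
from h import *
print(env.sense()["orientation"],env.sense()["t"])
for n in("scene","top"):
    im,d,c,W=cam(n);cv2.imwrite(f"pics/{n}0.png",im);P=pts(d,c,W)
    print(n,W[:3,3].round(3))
    for t in("pin_grip","holder_top","port","rack_mid","scanner_mid","reagent_mid"):
        for r in env.trace(n,t)[:3]:
            m=np.array(r["region"]); q=P[m]
            print(t,round(r["p"],2),np.round(r["extent"]).astype(int),np.nanmedian(q,0).round(3),np.nanpercentile(q,2,0).round(3),np.nanpercentile(q,98,0).round(3))
E
```

```text
pics
[[ 9.58574031e-01  2.84842717e-01 -6.73788617e-04]
 [ 2.84843450e-01 -9.58572720e-01  1.59671931e-03]
 [-1.91061520e-04 -1.72249794e-03 -9.99998498e-01]] 0.0
scene [1.153 0.132 1.034]
pin_grip 0.77 [255 134  23  30] [ 0.423 -0.28   0.064] [ 0.384 -0.325  0.004] [ 0.44  -0.262  0.111]
pin_grip 0.55 [244 166  20  26] [ 0.54  -0.255  0.08 ] [ 0.512 -0.282  0.071] [ 0.558 -0.236  0.127]
holder_top 0.63 [247 182  38  38] [ 0.562 -0.242  0.052] [ 0.507 -0.291  0.004] [ 0.569 -0.226  0.074]
port 0.86 [410 243 117  96] [0.631 0.158 0.075] [0.523 0.062 0.01 ] [0.675 0.28  0.079]
rack_mid 0.83 [440 232  49  35] [0.603 0.231 0.12 ] [0.584 0.184 0.08 ] [0.609 0.276 0.154]
scanner_mid 0.77 [191 220  75  23] [ 0.683 -0.332  0.03 ] [ 0.636 -0.428  0.   ] [ 0.705 -0.271  0.039]
scanner_mid 0.39 [247 166  16  19] [ 0.54  -0.255  0.085] [ 0.519 -0.279  0.074] [ 0.556 -0.239  0.127]
reagent_mid 0.79 [297 233  21  36] [ 0.668 -0.073  0.071] [ 0.633 -0.101  0.002] [ 0.681 -0.053  0.113]
top [ 0.469 -0.059  0.931]
pin_grip 0.9 [416 234  22  25] [ 0.533 -0.255  0.077] [ 0.516 -0.278  0.073] [ 0.557 -0.237  0.125]
pin_grip 0.64 [426 292  22  24] [ 0.419 -0.278  0.061] [ 0.395 -0.304  0.057] [ 0.44  -0.261  0.11 ]
holder_top 0.94 [412 232  39  36] [ 0.537 -0.239  0.069] [ 0.502 -0.293 -0.002] [ 0.575 -0.226  0.075]
holder_top 0.7 [463 233  34  28] [ 0.54  -0.366  0.05 ] [ 0.515 -0.413 -0.001] [ 0.565 -0.346  0.054]
port 0.62 [211 203 121  81] [0.585 0.159 0.075] [0.518 0.058 0.019] [0.667 0.283 0.078]
rack_mid 0.62 [177 201  60  15] [0.591 0.224 0.121] [0.582 0.182 0.081] [0.606 0.275 0.153]
scanner_mid 0.59 [449 176  72  29] [ 0.678 -0.334  0.03 ] [ 0.644 -0.432 -0.001] [ 0.705 -0.271  0.037]
```

```bash
python3 - <<'E'
from h import *
a=cv2.imread("pics/top0.png")[130:330,130:530];cv2.imwrite("pics/topc.png",cv2.resize(a,None,fx=2,fy=2,interpolation=cv2.INTER_CUBIC))
E
```

```text
(no output)
```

View pics/topc.png

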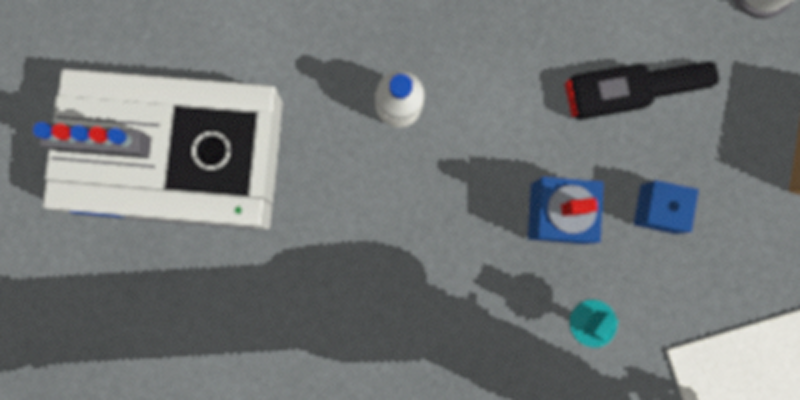

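The top crop shows:
- The red-handled pin at crop (575,208), full (417,234), in the larger blue holder. This is the one meant.
- The smaller blue block at crop (667,207), a look-alike.
- A turquoise pin at crop (594,322), also a look-alike.
- The port at crop (211,151), full (235,205).

Next I'll compute the pin and port geometry.

```bash
cat >> h.py <<'E'
def red(im,P,zmin=.08):
    b,g,r=[im[...,i].astype(int) for i in range(3)]
    m=(r>130)&(g<80)&(b<80)&(P[...,2]>zmin)
    return m
def ray(u,v,c,W,z):
    d=W[:3,:3]@np.array([(u-c["cx"])/c["fx"],(v-c["cy"])/c["fy"],1]);o=W[:3,3]
    return o+d*(z-o[2])/d[2]
E
python3 - <<'E'
from h import *
for n in("top","scene"):
    im,d,c,W=cam(n);P=pts(d,c,W)
    m=red(im,P)&(abs(P[...,1]+.255)<.05)&(abs(P[...,0]-.54)<.05)
    q=P[m&(P[...,2]>.115)];print(n,m.sum(),len(q),np.median(P[m],0),q.mean(0),q.min(0),q.max(0))
    if len(q)>4: print(cv2.minAreaRect((q[:,:2]*1000).astype(np.float32)))
    # flange: z .07-.08 grey
    s=im.max(2).astype(int)-im.min(2); f=(s<40)&(abs(P[...,0]-.54)<.05)&(abs(P[...,1]+.255)<.05)&(P[...,2]>.068)&(P[...,2]<.085)
    print("flange",f.sum(),P[f].mean(0),P[f].min(0),P[f].max(0))
    # holder top blue
    b=(im[...,0].astype(int)-im[...,2]>50)&(abs(P[...,0]-.54)<.06)&(abs(P[...,1]+.255)<.06)&(P[...,2]>.06)
    print("holder",cv2.minAreaRect((P[b][:,:2]*1000).astype(np.float32)))
    # port black square
    k=(im.max(2)<60)&(abs(P[...,2]-.075)<.012)&(abs(P[...,1]-.12)<.1)&(abs(P[...,0]-.6)<.1)
    print("square",k.sum(),cv2.minAreaRect((P[k][:,:2]*1000).astype(np.float32)))
    if n=="top": print(ray(235.5,205.5,c,W,.075))
print(env.calibration("wrist"))
E
```

```text
top 82 78 [ 0.5331917  -0.25773596  0.12345824] [ 0.5339795  -0.25763668  0.12309749] [ 0.52693511 -0.26984369  0.11723402] [ 0.5411225  -0.24624032  0.1261027 ]
((534.0122680664062, -258.3630676269531), (12.218035697937012, 23.502197265625), 6.334592342376709)
flange 325 [ 0.53364924 -0.25511722  0.07505301] [ 0.50973626 -0.29202849  0.06803926] [ 0.56816269 -0.23478091  0.08205413]
holder ((534.9052124023438, -259.64459228515625), (64.53832244873047, 63.63510513305664), 86.1301498413086)
square 1260 ((590.0562133789062, 120.02459716796875), (84.62332153320312, 85.28429412841797), 86.11956787109375)
[0.58859933 0.11875613 0.075     ]
scene 43 43 [ 0.53496522 -0.26053677  0.12516686] [ 0.53503466 -0.26004505  0.12524135] [ 0.5276394  -0.27194771  0.12232937] [ 0.54251394 -0.24785147  0.13076653]
((534.8851928710938, -260.2148132324219), (13.530372619628906, 24.514135360717773), 6.207640647888184)
flange 183 [ 0.54169131 -0.25533841  0.07661766] [ 0.50403582 -0.28720788  0.06808404] [ 0.56188246 -0.22607834  0.08331645]
holder ((534.736328125, -259.3662109375), (64.22664642333984, 65.37737274169922), 85.0926513671875)
square 1083 ((592.9531860351562, 145.6476287841797), (141.65126037597656, 90.8191909790039), 86.3205337524414)
{'fx': 308.06009514482474, 'fy': 308.06009514482474, 'cx': 320.02017472325053, 'cy': 202.60509782182055, 'T_tool_cam': array([[-2.10342055e-04, -9.65969103e-01, -2.58657395e-01,
         6.58601760e-02],
       [ 9.99999592e-01, -4.30383656e-04,  7.94082634e-04,
         3.45957071e-04],
       [-8.78381205e-04, -2.58657122e-01,  9.65968800e-01,
        -6.97572490e-02],
       [ 0.00000000e+00,  0.00000000e+00,  0.00000000e+00,
         1.00000000e+00]])}
```

```bash
cat >> h.py <<'E'
from scipy.spatial.transform import Rotation as R
def Rdown(yaw):
    a=np.radians(yaw);return np.array([[np.cos(a),np.sin(a),0],[np.sin(a),-np.cos(a),0],[0,0,-1]])
def plan(p,yaw,n,start=None):
    s=env.sense();p0,R0=(np.array(s["tcp_pos"]),np.array(s["orientation"])) if start is None else start
    rv=R.from_matrix(R0.T@Rdown(yaw)).as_rotvec()/n; st=(np.array(p)-p0)/n; out=[];Rc=R0
    for i in range(n):
        out.append(np.r_[(Rc.T@st*1000),np.degrees(rv)].round(1).tolist());Rc=Rc@R.from_rotvec(rv).as_matrix()
    for i in range(0,n,5): print(out[i:i+5])
E
python3 -c "
from h import *
plan([.5345,-.2595,.30],96.3,10)"
```

```text
[[43.8, -24.9, 0.4, 0.0, 0.0, -8.0], [46.9, -18.6, 0.4, 0.0, 0.0, -8.0], [49.0, -11.9, 0.4, 0.0, 0.0, -8.0], [50.2, -5.0, 0.4, 0.0, 0.0, -8.0], [50.4, 2.0, 0.4, 0.0, 0.0, -8.0]]
[[49.6, 9.0, 0.4, 0.0, 0.0, -8.0], [47.9, 15.8, 0.4, 0.0, 0.0, -8.0], [45.2, 22.3, 0.4, 0.0, 0.0, -8.0], [41.7, 28.3, 0.4, 0.0, 0.0, -8.0], [37.4, 33.9, 0.4, 0.0, 0.0, -8.0]]
```

Call:
{"fn": "arm_command", "kwargs": {"deltas": [[43.8,-24.9,0.4,0,0,-8],[46.9,-18.6,0.4,0,0,-8],[49,-11.9,0.4,0,0,-8],[50.2,-5,0.4,0,0,-8],[50.4,2,0.4,0,0,-8]], "gripper": 1}}

```text
t: 1.42
tcp_pos: [0.3606, -0.4399, 0.3021]
orientation: [[0.548, 0.837, 0.0], [0.837, -0.548, -0.001], [-0.0, 0.001, -1.0]]
contact_force: [0.2, -0.5, 0.2]
width: 0.0854
gripper_force: 0.0
```

Call:
{"fn": "arm_command", "kwargs": {"deltas": [[49.6,9,0.4,0,0,-8],[47.9,15.8,0.4,0,0,-8],[45.2,22.3,0.4,0,0,-8],[41.7,28.3,0.4,0,0,-8],[37.4,33.9,0.4,0,0,-8]]}}

```text
t: 2.05
tcp_pos: [0.5347, -0.2577, 0.3001]
orientation: [[-0.118, 0.993, 0.0], [0.993, 0.118, -0.0], [-0.0, 0.0, -1.0]]
contact_force: [-0.1, -0.3, -0.1]
width: 0.0853
gripper_force: 0.0
```

Call:
{"fn": "arm_command", "kwargs": {"deltas": [[0,0,0,0,0,0],[0,0,0,0,0,0]]}}

```text
t: 2.3
tcp_pos: [0.5333, -0.2593, 0.2997]
orientation: [[-0.113, 0.994, -0.001], [0.994, 0.113, -0.001], [-0.0, -0.001, -1.0]]
contact_force: [0.1, 0.3, -0.2]
width: 0.0854
gripper_force: 0.0
```

```bash
python3 - <<'E'
from h import *
print(env.sense()["qpos"],env.sense()["contact_force"])
im,d,c,W=cam("wrist");P=pts(d,c,W);cv2.imwrite("pics/w1.png",im)
m=red(im,P)&(abs(P[...,1]+.255)<.05)&(abs(P[...,0]-.54)<.05)
q=P[m&(P[...,2]>.12)];print(m.sum(),np.nanmedian(q[:,2]),cv2.minAreaRect((q[:,:2]*1000).astype(np.float32)))
b=(im[...,0].astype(int)-im[...,2]>50)&(abs(P[...,0]-.54)<.06)&(abs(P[...,1]+.255)<.06)&(P[...,2]>.06)
print("holder",cv2.minAreaRect((P[b][:,:2]*1000).astype(np.float32)),np.median(P[b][:,2]))
for r in env.trace("wrist","pin_grip")[:3]: print(r["p"],r["extent"],np.nanmedian(P[np.array(r["region"])],0))
E
```

```text
[ 39.88131183  27.57582216 -24.83586152  96.20857249  13.13903831
  59.13652628  17.22821683] [ 0.13112533  0.25883258 -0.16714446]
450 0.12365817206979755 ((535.77880859375, -258.6833190917969), (12.377196311950684, 25.00971794128418), 6.094168663024902)
holder ((535.7208862304688, -259.410888671875), (64.37908935546875, 63.63869094848633), 86.20597076416016) 0.06977921211523447
0.91 [322.8, 192.9, 48.8, 52.1] [ 0.53469583 -0.25506196  0.07618515]
0.61 [203.6, 195.9, 61.6, 49.1] [ 0.42367906 -0.27795443  0.06120926]
```

View pics/w1.png

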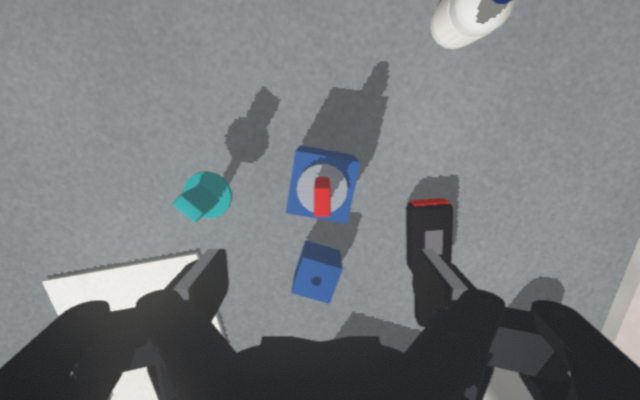

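Red pin at (322,197) in the larger block at (322,186). The turquoise pin at (207,193) and small block at (316,275) are not meant. I'll descend onto the red handle.

Call:
{"fn": "arm_command", "kwargs": {"deltas": [[0,1.9,35,0,0,0],[0,0,40,0,0,0],[0,0,40,0,0,0],[0,0,28.7,0,0,0],[0,0,0,0,0,0]]}}

```text
t: 3.02
tcp_pos: [0.5335, -0.2592, 0.1543]
orientation: [[-0.112, 0.994, -0.005], [0.994, 0.112, 0.001], [0.002, -0.004, -1.0]]
contact_force: [-0.3, -0.6, 0.2]
width: 0.0854
gripper_force: 0.0
```

Call:
{"fn": "arm_command", "kwargs": {"deltas": [[0,0,0,0,0,0],[0,0,0,0,0,0],[0,0,0,0,0,0],[0,0,0,0,0,0],[0,0,0,0,0,0]], "gripper": 0, "grip_force": 60}}

```text
t: 3.65
tcp_pos: [0.536, -0.2587, 0.1568]
orientation: [[-0.114, 0.993, 0.001], [0.993, 0.114, -0.001], [-0.001, 0.001, -1.0]]
contact_force: [-0.9, -0.1, 5.6]
width: 0.013
gripper_force: 59.4
```

Call:
{"fn": "arm_command", "kwargs": {"deltas": [[0,0,-10,0,0,0],[0,0,-20,0,0,0],[0,0,-30,0,0,0],[0,0,-36,0,0,0],[0,0,0,0,0,0]]}}

```text
t: 4.28
tcp_pos: [0.5374, -0.259, 0.2563]
orientation: [[-0.114, 0.993, 0.006], [0.993, 0.114, -0.003], [-0.003, 0.006, -1.0]]
contact_force: [0.4, -0.4, -0.9]
width: 0.0136
gripper_force: 58.6
```

```bash
python3 - <<'E'
from h import *
s=env.sense();print(s["tcp_pos"],s["contact_force"],s["width"])
im,d,c,W=cam("wrist");cv2.imwrite("pics/w2.png",im)
plan([.589,.095,.262],96.3,8)
E
```

```text
[ 0.53741009 -0.25901399  0.2562639 ] [ 0.39400546 -0.35159147 -0.86634049] 0.013603344337567451
[[43.2, 11.6, -1.0, 0.0, 0.0, 0.0], [43.2, 11.6, -1.0, 0.0, 0.0, 0.0], [43.2, 11.5, -1.0, 0.0, 0.0, 0.0], [43.2, 11.5, -1.0, 0.0, 0.0, 0.0], [43.2, 11.5, -1.0, 0.0, 0.0, 0.0]]
[[43.2, 11.5, -1.0, 0.0, 0.0, 0.0], [43.2, 11.4, -1.0, 0.0, 0.0, 0.0], [43.2, 11.4, -1.0, 0.0, 0.0, 0.0]]
```

View pics/w2.png

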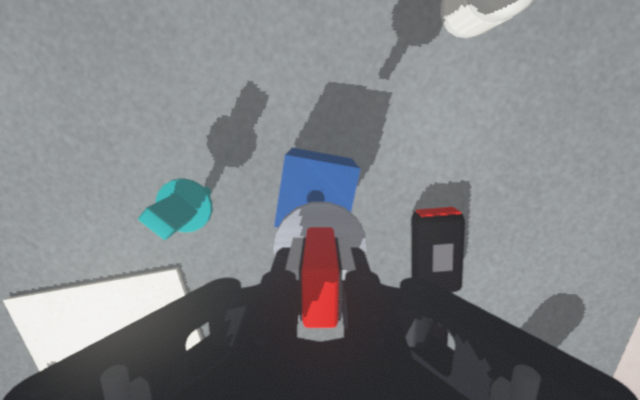

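The pin is drawn and held at (320,275), and the holder mouth at (316,197) is empty. I'll move towards the port and stop short so the wrist camera can see it.

Call:
{"fn": "arm_command", "kwargs": {"deltas": [[43.2,11.5,-1,0,0,0],[43.2,11.5,-1,0,0,0],[43.2,11.5,-1,0,0,0],[43.2,11.5,-1,0,0,0],[43.2,11.5,-1,0,0,0]]}}

```text
t: 4.95
tcp_pos: [0.5674, -0.036, 0.2563]
orientation: [[-0.114, 0.993, -0.002], [0.993, 0.114, 0.0], [0.0, -0.002, -1.0]]
contact_force: [-0.3, -1.3, -0.4]
width: 0.0136
gripper_force: 58.6
```

Call:
{"fn": "arm_command", "kwargs": {"deltas": [[43.2,11.5,-1,0,0,0],[33.2,6,0,0,0,0],[0,0,0,0,0,0],[0,0,0,0,0,0]]}}

```text
t: 5.45
tcp_pos: [0.5763, 0.0396, 0.2574]
orientation: [[-0.114, 0.994, -0.002], [0.994, 0.114, -0.001], [-0.001, -0.002, -1.0]]
contact_force: [1.0, 0.3, -1.8]
width: 0.0133
gripper_force: 58.5
```

```bash
python3 - <<'E'
from h import *
s=env.sense();print(s["tcp_pos"],s["qpos"].round(1),s["contact_force"])
im,d,c,W=cam("wrist");P=pts(d,c,W);cv2.imwrite("pics/w3.png",im)
np.savez("w3.npz",im=im,d=d,W=W)
k=(im.max(2)<60)&(abs(P[...,1]-.12)<.07)&(abs(P[...,0]-.59)<.07)&(P[...,2]<.09)
print("square",k.sum(),cv2.minAreaRect((P[k&(P[...,2]>.07)][:,:2]*1000).astype(np.float32)))
# port bore: depth below deck
h=(P[...,2]<.06)&(abs(P[...,1]-.12)<.03)&(abs(P[...,0]-.59)<.03)
print(h.sum(),np.percentile(P[h],[1,50,99],0))
# white rim
w=(im.min(2)>90)&(abs(P[...,1]-.12)<.035)&(abs(P[...,0]-.59)<.035)&(abs(P[...,2]-.076)<.01)
print("rim",w.sum(),cv2.minEnclosingCircle((P[w][:,:2]*1000).astype(np.float32)),np.median(P[w][:,2]))
E
```

```text
[0.57627054 0.03961953 0.25738105] [ 12.   29.5 -27.4 100.5  16.3  54.1 -15.5] [ 0.9588769   0.30912172 -1.77549574]
square 3127 ((614.2637939453125, 123.44009399414062), (79.35957336425781, 42.117889404296875), 81.82564544677734)
1199 [[0.57778002 0.10464286 0.01682303]
 [0.59399584 0.12148611 0.03474945]
 [0.60774959 0.13516914 0.05842962]]
rim 754 ((591.1817016601562, 118.99272918701172), 20.450515747070312) 0.07499724309071293
```

View pics/w3.png

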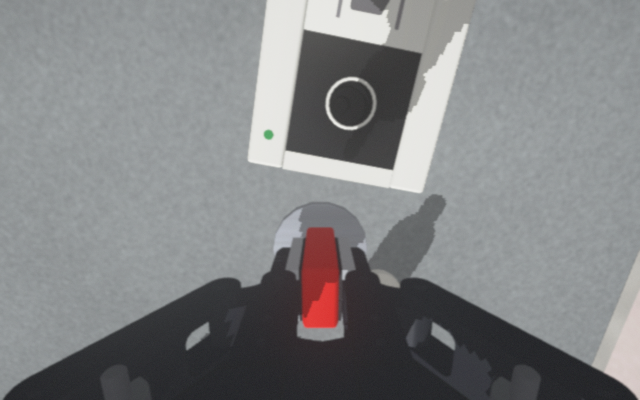

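Port rim at (351,103), i.e. about (0.591, 0.119). The depth shows points down at z≈0.017, below the floor, so those may be the blind hole.

```bash
python3 - <<'E'
from h import *
f=np.load("w3.npz");c=env.calibration("wrist");P=pts(f["d"],c,f["W"]);im=f["im"];print(f["W"][:3,3])
h=(P[...,2]<.07)&(np.hypot(P[...,1]-.119,P[...,0]-.591)<.019)
v,u=np.where(h);print(u.min(),u.max(),v.min(),v.max())
z=(P[...,2]*1000)
for r in range(80,128,2): print(r,*[("%3d"%z[r,k] if z[r,k]==z[r,k] else "  .") for k in range(326,378,2)])
for lo,hi in((.01,.022),(.01,.028),(.032,.038)):
    q=P[h&(P[...,2]>lo)&(P[...,2]<hi)];print(len(q),q.mean(0),q.min(0),q.max(0))
g=im[78:130,322:380].max(2);print(np.percentile(g,[1,10,25,50]))
big=cv2.resize(np.clip(im[73:133,321:381].astype(float)*5,0,255).astype(np.uint8),None,fx=8,fy=8,interpolation=cv2.INTER_CUBIC);cv2.imwrite("pics/port.png",big)
E
```

```text
[0.56950549 0.10446235 0.3270868 ]
331 370 83 124
80  74  74  74  75  74  74  74  74  74  75  75  75  75  74  75  76  75  74  75  76  74  75  74  75  74  75
82  75  74  74  74  74  74  76  76  75  75  73  73  70  72  74  74  73  74  75  74  74  73  73  75  75  74
84  75  74  75  75  74  76  75  73  74  65  60  57  57  58  59  64  67  70  73  74  74  74  73  74  75  73
86  75  75  74  74  75  75  75  66  53  46  43  41  43  44  49  54  55  63  67  74  74  74  76  75  74  74
88  75  74  75  75  74  74  57  41  35  33  34  35  34  35  35  41  48  53  59  67  74  75  73  74  73  74
90  73  73  76  74  73  54  34  34  34  35  35  34  35  35  34  34  38  46  52  61  69  74  73  75  74  73
92  75  75  75  74  63  35  35  34  34  35  35  34  34  34  35  34  35  37  46  55  61  72  74  75  74  75
94  74  75  76  74  35  35  34  35  33  34  35  34  34  34  34  33  35  34  38  47  58  66  74  75  75  75
96  74  75  74  35  35  35  34  33  34  33  34  34  34  34  35  34  35  35  35  42  53  63  71  73  74  73
98  75  76  73  34  33  34  18  18  17  19  30  35  34  35  33  35  34  34  35  39  49 
[... 1176 characters left out ...]
 70  73  74  73  74  75  73  74
122  76  74  75  76  73  76  74  74  34  35  34  33  35  35  35  50  64  72  73  74  75  73  75  75  75  74
124  74  74  74  75  75  74  75  75  74  75  73  62  54  66  73  73  74  74  75  75  74  73  75  74  74  75
126  73  73  74  74  74  74  74  75  74  75  73  76  74  75  75  75  75  74  74  74  73  74  74  75  74  74
167 [0.58731531 0.12035146 0.01787591] [0.58061161 0.11353695 0.01610976] [0.5938536  0.12648704 0.02195368]
182 [0.58751773 0.12060379 0.01843439] [0.58061161 0.11353695 0.01610976] [0.59385414 0.12698543 0.02684668]
806 [0.59391791 0.12005519 0.03472741] [0.57704617 0.10381363 0.03227175] [0.60795628 0.1352229  0.03796186]
[52. 56. 58. 61.]
```

View pics/port.png

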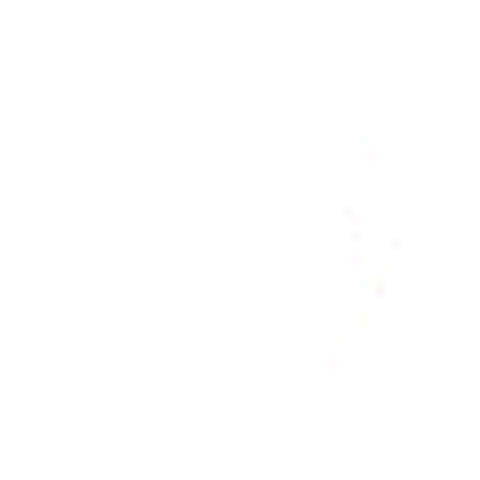

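The stretched crop came out saturated and shows nothing, but the depth map is clear. The blind hole is about 4.5 mm towards -x of the port axis, centred near (0.587, 0.1205). I'll go above it.

```bash
python3 -c "
from h import *
plan([.587,.1205,.25],96.3,3)"
```

```text
[[26.6, 6.6, 2.5, -0.0, 0.0, 0.1], [26.6, 6.5, 2.5, -0.0, 0.0, 0.1], [26.6, 6.5, 2.5, -0.0, 0.0, 0.1]]
```

Call:
{"fn": "arm_command", "kwargs": {"deltas": [[26.6,6.6,2.5,0,0,0],[26.6,6.5,2.5,0,0,0],[26.6,6.5,2.5,0,0,0],[0,0,0,0,0,0],[0,0,0,0,0,0]]}}

```text
t: 6.12
tcp_pos: [0.5872, 0.12, 0.2504]
orientation: [[-0.112, 0.994, -0.001], [0.994, 0.112, -0.001], [-0.001, -0.001, -1.0]]
contact_force: [0.5, -0.6, -1.1]
width: 0.0135
gripper_force: 58.5
```

Call:
{"fn": "arm_command", "kwargs": {"deltas": [[0,0,0,0,0,0],[0,0,0,0,0,0]]}}

```text
t: 6.38
tcp_pos: [0.5873, 0.1209, 0.2507]
orientation: [[-0.112, 0.994, 0.0], [0.994, 0.112, -0.0], [-0.0, -0.0, -1.0]]
contact_force: [-0.9, 0.7, -1.6]
width: 0.0133
gripper_force: 58.5
```

Call:
{"fn": "arm_command", "kwargs": {"deltas": [[0,0,20,0,0,0],[0,0,20,0,0,0],[0,0,16,0,0,0],[0,0,6,0,0,0],[0,0,0,0,0,0]]}}

```text
t: 7.0
tcp_pos: [0.587, 0.1221, 0.1881]
orientation: [[-0.114, 0.993, -0.001], [0.993, 0.114, -0.0], [0.0, -0.001, -1.0]]
contact_force: [-0.4, 0.3, -1.5]
width: 0.0133
gripper_force: 58.6
```

Call:
{"fn": "arm_command", "kwargs": {"deltas": [[0,0,2,0,0,0],[0,0,2,0,0,0],[0,0,2,0,0,0],[0,0,2,0,0,0],[0,0,2,0,0,0]]}}

```text
t: 7.62
tcp_pos: [0.5871, 0.1221, 0.1786]
orientation: [[-0.114, 0.993, 0.0], [0.993, 0.114, 0.0], [-0.0, 0.0, -1.0]]
contact_force: [-0.3, 0.2, -1.1]
width: 0.0133
gripper_force: 58.6
```

Call:
{"fn": "arm_command", "kwargs": {"deltas": [[0,0,1,0,0,0],[0,0,1,0,0,0],[0,0,1,0,0,0],[0,0,0,0,0,0]]}}

```text
t: 8.12
tcp_pos: [0.5871, 0.1221, 0.1756]
orientation: [[-0.114, 0.993, -0.0], [0.993, 0.114, -0.0], [-0.0, -0.0, -1.0]]
contact_force: [0.3, 0.1, -1.0]
width: 0.0132
gripper_force: 58.6
```

Call:
{"fn": "arm_command", "kwargs": {"deltas": [[-1.3,0,0,0,0,0],[0,0,1,0,0,0],[0,0,1,0,0,0],[0,0,1,0,0,0],[0,0,0,0,0,0]]}}

```text
t: 8.75
tcp_pos: [0.5871, 0.1207, 0.1725]
orientation: [[-0.114, 0.993, -0.001], [0.993, 0.114, -0.0], [-0.0, -0.001, -1.0]]
contact_force: [-1.3, 0.0, -2.0]
width: 0.0135
gripper_force: 58.6
```

Call:
{"fn": "arm_command", "kwargs": {"deltas": [[0,0,1,0,0,0],[0,0,1,0,0,0],[0,0,0,0,0,0]]}}

```text
t: 9.12
tcp_pos: [0.5871, 0.1207, 0.1705]
orientation: [[-0.114, 0.993, -0.0], [0.993, 0.114, -0.0], [-0.0, -0.0, -1.0]]
contact_force: [-1.1, -0.1, -1.5]
width: 0.0129
gripper_force: 58.6
```

No upward force with the tip 5 mm below floor level, so the pin is in the hole. I'll continue down.

Call:
{"fn": "arm_command", "kwargs": {"deltas": [[0,0,1.5,0,0,0],[0,0,1.5,0,0,0],[0,0,1.5,0,0,0],[0,0,1.5,0,0,0],[0,0,0,0,0,0]]}}

```text
t: 9.75
tcp_pos: [0.5871, 0.1207, 0.1644]
orientation: [[-0.114, 0.993, -0.0], [0.993, 0.114, -0.0], [-0.0, -0.0, -1.0]]
contact_force: [-1.5, -0.7, -2.3]
width: 0.0135
gripper_force: 58.6
```

Call:
{"fn": "arm_command", "kwargs": {"deltas": [[0,0,1,0,0,0],[0,0,1,0,0,0],[0,0,0,0,0,0]]}}

```text
t: 10.12
tcp_pos: [0.5872, 0.1207, 0.1625]
orientation: [[-0.114, 0.993, -0.0], [0.993, 0.114, -0.0], [-0.0, -0.0, -1.0]]
contact_force: [-2.1, -0.3, -1.5]
width: 0.0134
gripper_force: 58.7
```

Call:
{"fn": "arm_command", "kwargs": {"deltas": [[0,-0.5,0.5,0,0,0],[0,0,0.5,0,0,0],[0,0,0.5,0,0,0],[0,0,0,0,0,0]]}}

```text
t: 10.62
tcp_pos: [0.587, 0.1207, 0.1619]
orientation: [[-0.114, 0.993, 0.0], [0.993, 0.114, -0.0], [-0.0, 0.0, -1.0]]
contact_force: [-3.4, -1.5, 4.7]
width: 0.0137
gripper_force: 59.8
```

Contact with the flange seated is at the expected height (0.1618). I'll press slightly, then release part way.

Call:
{"fn": "arm_command", "kwargs": {"deltas": [[0,0,0.5,0,0,0],[0,0,0,0,0,0]]}}

```text
t: 10.88
tcp_pos: [0.587, 0.1208, 0.1619]
orientation: [[-0.114, 0.993, 0.001], [0.993, 0.114, -0.0], [-0.0, 0.001, -1.0]]
contact_force: [-5.7, -0.8, 10.7]
width: 0.0136
gripper_force: 60.4
```

Call:
{"fn": "arm_command", "kwargs": {"deltas": [[0,0,0,0,0,0],[0,0,0,0,0,0],[0,0,0,0,0,0],[0,0,0,0,0,0]], "gripper": 0.5}}

```text
t: 11.38
tcp_pos: [0.5869, 0.1208, 0.1606]
orientation: [[-0.114, 0.993, 0.0], [0.993, 0.114, 0.0], [0.0, 0.0, -1.0]]
contact_force: [0.4, 0.1, -0.5]
width: 0.0427
gripper_force: 0.0
```

Call:
{"fn": "arm_command", "kwargs": {"deltas": [[0,0,-10,0,0,0],[0,0,-30,0,0,0],[0,0,-40,0,0,0],[0,0,-40,0,0,0],[0,0,0,0,0,0]]}}

```text
t: 12.0
tcp_pos: [0.5886, 0.1215, 0.2848]
orientation: [[-0.114, 0.993, 0.007], [0.993, 0.114, 0.002], [0.001, 0.007, -1.0]]
contact_force: [-0.3, 0.9, -0.6]
width: 0.0429
gripper_force: 0.0
```

```bash
python3 - <<'E'
from h import *
s=env.sense();print(s["tcp_pos"],s["contact_force"],s["width"])
im,d,c,W=cam("wrist");P=pts(d,c,W);cv2.imwrite("pics/w4.png",im)
m=red(im,P,.1)&(abs(P[...,1]-.12)<.05)&(abs(P[...,0]-.59)<.05);q=P[m&(P[...,2]>.12)]
print(m.sum(),np.nanmedian(q[:,2]),cv2.minAreaRect((q[:,:2]*1000).astype(np.float32)))
sel=(np.hypot(P[...,0]-.587,P[...,1]-.1207)<.022)&(P[...,2]<.1)
q=P[sel];A=np.c_[q[:,:2]-[.587,.1207],np.ones(len(q))];print("flange plane",len(q),np.linalg.lstsq(A,q[:,2],rcond=None)[0],np.median(q[:,2]))
E
```

```text
[0.588596   0.12151787 0.28484992] [-0.28002848  0.92438971 -0.55745815] 0.04294359077327897
520 0.12866410159852076 ((587.8384399414062, 120.33392333984375), (13.183979034423828, 25.634235382080078), 5.77454137802124)
flange plane 1212 [-0.00128315  0.03684806  0.08119022] 0.08087043831145538
```

View pics/w4.png

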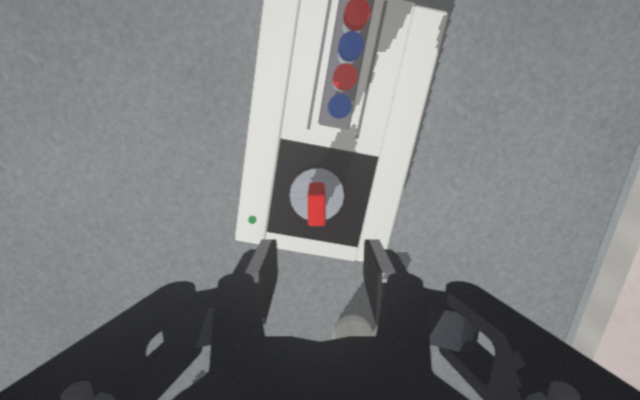

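The pin stands in the port at (317,195) with the flange covering it. Flange top is z = 0.081 and handle top 0.129, as expected for fully home. The rack is undisturbed.

```bash
python3 -c "
from h import *
print(env.finish_job())"
```

```text
the job is handed in; nothing more can be done
None
```

The red-handled pin is fully home in the carriage's hole with its flange flat on the port, released with the arm clear. I found the hole from the depth image rather than by feeling for it, nothing showed the carriage being pushed down, and I handed the job in at about 12 s.

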